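# Hang a second template on an occupied hook bar

### The job

Take the plywood template with the long neck out of the slotted rack and hang it by its hole on the hooked bar, in front of the round template that already hangs there. With it, slide the round one back along the bar until that stops against the wooden disc, press the two snug for a moment with a gentle push of about 8 N (never more than 12 N), then let go so that both hang straight, face to face. Do not knock the round one off the bar, and leave the other things where they are.

Things in the scene. Friction and masses are not known exactly. Their poses are not given: they have to be found in the camera images.
- stand: fixed wooden hook stand. Origin on the table below the middle of the post's front face; z up. Its bar runs level along its -x, roughly towards the robot. Post 40 x 50 mm, 190 mm high, behind the origin; foot 130 mm wide, 20 mm high, reaching 110 mm ahead of the post's face
- bar_root (a point): where the bar's axis meets the post, 180 mm above the table. A wooden stop disc (64 mm across, 10 mm thick) is clamped on the bar behind the round template and does not give; its front face lies somewhere 30 to 62 mm ahead of this point. That place is not measured: find it by feel (or sight)
- bar_end (a point): the axis of the round steel bar (8 mm thick) at its free end, 140 mm ahead of the post, 180 mm above the table. Here it turns up: the tip's top is 16 mm above the bar's axis, its front 148 mm ahead of the post
- first_hole (a point): centre of the 28 mm hole of the round template hanging on the bar (hole centre then 10 mm below the bar's axis): plywood, 12 mm thick along its x (the stand's x), a 104 mm disc below a 60 mm wide block with the hole; top edge 25 mm above, bottom 110 mm below the hole's centre. Slides and swings lightly, about 0.12 kg
- second_hole (a point): centre of the 28 mm hole of the long-necked template, the one to hang: plywood, 12 mm thick along its x, 96 mm wide at the foot, 60 at the hole, 192 mm high; hole centre 110 mm above its bottom edge; about 0.13 kg. Either face may look forward
- second_neck (a point): where to grip the long-necked template: its straight neck, 12 mm thick along its x, 36 mm wide along its y, from 25 to 82 mm above the hole's centre; this point is 55 mm above the hole's centre, z up the neck. Same axes as second_hole
- rack: fixed wooden rack 130 x 130 mm, 42 mm high, origin under its centre. Two slots along its y, at x = -35 mm (nearer the robot, the long-necked template) and +35 mm (square template); 17 mm wide, 30 mm deep, floor 12 mm above the table
- square_mid (a point): square plywood template 90 x 95 mm, 12 thick, without a neck, standing in the rack's other slot; a bystander; this point is in its middle
- mallet_mid (a point): round wooden mallet standing on its head, 84 mm across, 240 high; a bystander; this point is in its middle
- gouge_mid (a point): turning gouge lying down, wooden handle 32 mm thick, 360 long; a bystander; this point is on it
- brush_mid (a point): bench brush lying down, about 0.2 m long; a bystander; this point is on it
- wax_mid (a point): amber jar, 70 mm across, 70 high; a bystander; this point is in its middle
- offcut_mid (a point): wood offcut 120 x 60 x 45 mm; a bystander; this point is in its middle
- glue_mid (a point): white bottle, 60 mm across, 160 high; a bystander; this point is in its middle
- blank_mid (a point): bowl blank, 140 mm across, 55 high; a bystander; this point is in its middle
Mind the look-alikes: they are no part of the job. Leave any red look-alike of the part that bears second_hole alone.

How it is judged (in metres and radians):
On the way, in this order (a step that is already met when the one before it is completed fails the run):
1. the long-necked template is threaded on the bar, in front of the round one (x of second_hole in the frame of stand between -0.138 and -0.03 m and y of second_hole in the frame of stand between -0.013 and 0.013 m and z of second_hole in the frame of stand between 0.16 and 0.188 m and x of second_hole in the frame of first_hole below -0.009 m), for 0.1 s.
2. the round template, pushed by the long-necked one, is stopped by the disc and pressed with more than 4 N for 0.3 s (contact force between first and second above 4 N and x of second_hole in the frame of first_hole below -0.009 m and x of first_hole in the frame of stand between -0.075 and -0.03 m), for 0.3 s.
At the end, for the whole second after the job is handed in: Both hang still on the bar by their holes (centres 2 to 18 mm below its axis, within 13 mm sideways), upright within 0.2 rad, the long-necked one in front, faces at most 5 mm apart, the round one back at the disc (30 to 75 mm ahead of the post) (x of second_hole in the frame of stand between -0.095 and -0.04 m and y of second_hole in the frame of stand between -0.013 and 0.013 m and z of second_hole in the frame of stand between 0.162 and 0.178 m and x of first_hole in the frame of stand between -0.075 and -0.03 m and y of first_hole in the frame of stand between -0.013 and 0.013 m and z of first_hole in the frame of stand between 0.162 and 0.178 m and x of second_hole in the frame of first_hole between -0.017 and -0.009 m and angle between each of second, first's own z axis and vertical below 0.2 rad and linear speed of each of second, first below 0.03 m/s); the robot touches nothing.
It fails at once if the two templates are pressed together with more than 12.5 N (contact force between first and second above 12.5 N).
It fails at once if the long-necked template is forced against the bar or stand with more than 25 N (contact force between second and stand above 25 N).
It fails at once if the round template is lifted or knocked off the bar (z of first_hole in the frame of stand below 0.15 m or x of first_hole in the frame of stand below -0.145 m).
It fails at once if a bystander is moved by more than 30 mm (distance of any of square_mid, mallet_mid, gouge_mid, brush_mid, wax_mid, offcut_mid, glue_mid, blank_mid from where it was at the start of the episode above 0.03 m).
It also fails if it takes over 61 s, if anything falls off the work surface, if the arm or the gripper's body presses on something with over 40 N, if the wrist force passes 120 N, or if a joint passes its speed limit or range.

### The arm

A 6-joint arm with a two-finger parallel gripper is mounted at the origin on the work surface. World frame = base frame: x ahead of the robot, y to its left, z up, the work surface at z = 0. Lengths are in mm, angles in rad, forces in N, time in s.
With the tool pointing down it reaches from about 300 to 875 mm from the base axis. Payload 4.2 kg.
Tool frame: the origin (TCP) lies where the fingers leave the gripper's body, on its centre line; the fingertips stand 73 mm ahead of it and the grasp point (between the pads) lies r.grip_depth ahead of it (r.grip_depth is the distance from the TCP to the grasp point, in mm); z points along the fingers, x is the direction in which the jaws open and shut, and the axes are right-handed (so a half turn about z gives the same grasp; the last joint's range is limited). The gripper opens to 85 mm and grips with 20 to 120 N. Pads are 22 mm wide; open, the fingers measure 114 mm over their backs; the gripper's body (76 mm by 85 mm) begins 54 mm behind the grasp point. The pads swing forward as they close: fully open they stand 13 mm farther back than shut.
Start: joints at [1.318, 0.32, 1.565, -0, 1.257, -0.02], TCP at [132.653, 559.497, 303.938] pointing down, gripper open.
Joint ranges: [-3.11, 3.11], [-0.84, 2.01], [0.21, 2.61], [-1.34, 4.49], [0.05, 2.63], [-2.56, 2.56]. Speed limits (rad/s): [2.57, 2.57, 3.14, 3.14, 3.14, 3.14].

### API

Orientations are given as [roll, pitch, yaw] about the fixed x, y, z axes, in that order (R = Rz(yaw) Ry(pitch) Rx(roll)).
In Python, from plant import readout, optics, r gives the robot as it stands.
- The arm moves only by the shell command python3 -m handwheel 'ROWS' [FORCE]. ROWS is text: rows parted by semicolons, each of 7 numbers parted by spaces: the turn, a rotation vector about the tool's x, y, z in rad, then the shift along the tool's x, y, z in cm, then the opening, from -1 (shut) to 1 (fully open). In form: rx ry rz x y z gripper; .... A call has 1 to 8 rows; each row is the pose to reach, as a shift and turn from the pose measured when the call began, along the tool's axes at that moment; what a row does not reach only later rows make up. A row lasts 1/10 s, in which the tool goes at most 50 mm and 8.59 degrees, less where a joint would pass 70% of its speed; a pose out of reach is approached as far as the arm can. A call with a gripper value outside its range is refused whole. The fingers move at their own pace and stop on an object; FORCE is the grip in N (left out, the last holds). Time passes only in rows, so rows that repeat a pose let the fingers close. It gives the time, the measured TCP pose, the force and the opening at its end, in the units of the state.
- readout.get_obs(): the state, without advancing time (a new reading comes with each control period).
- optics.read_camera(name): name is "scene" or "top" or "wrist"; returns a dict with "pixels" (420x560x3 uint8, red, green, blue), "depth" (420x560 float32, mm along the optical axis (not along the pixel's ray), 0 where there is no reading), "camera_matrix" (3x3 intrinsics, pixels), "extrinsics" (4x4, takes a point from camera to world coordinates); the wrist camera has in their place "tool_from_camera" (4x4, takes a point from camera to tool coordinates, whose origin is the TCP and whose axes are the tool frame's). Camera axes: x right, y down, z forward; pixel columns grow to the right and rows downward; lengths in mm; the calibration is good to about 2 mm. The wrist camera is an equidistant fisheye: a pixel r from the principal point sees the ray r / f radians off the axis. A picture is of the moment at which its call begins: read the wrist's pose just before it.
- r.job_done(): hands the job in, once; it reports no verdict.
Trained networks look in a picture, given as the dict that the camera call returned (one of the last four; its "shot" number tells which), for a name from the list of things; names that differ only in an ending like _2 or _b are one class to them, and where a whole thing is asked for, a point or a joint stands for the part that bears it (a point fixed in the world has none). Each returns a list of dicts, best first, with "p" (0 to 1); they miss things now and then, are a little off and sometimes report something else, mostly with a low value. They report only what shows in the picture. A call takes as long as a camera call. They do not tell look-alikes from the thing itself.
- optics.find_in(query, picture): "position" ([x, y, z] in mm, in world coordinates, good to about 4 mm: the middle of the surface that is visible of it).
- optics.tip_of(query, picture): "position" ([x, y, z] in mm, in world coordinates, good to about 4 mm: a listed point, or the origin of a listed thing).
The state is a dict: "clock": time; "joint_positions": joint angles; "joint_vel": joint speeds; "joint_efforts": joint torques, N m; "ee_pos": TCP position; "tool_rot": TCP orientation; "force": force on the tool from outside, world axes, zero at the start; "moment": the same for the moment, N m; "grip_width": finger opening in mm.
Only numpy, scipy, OpenCV 4.12 (cv2) and the standard library are available. Lean on these libraries where they do the work, as an engineer would, in place of code of your own. Each camera call takes 0.05 s, during which the arm holds its last target.

## Working session

There is one attempt and no reset: what is moved stays moved. The work goes in short steps, Python scripts to look and compute and a shell command to move; the robot and the scene stay as the last step left them, time stands still between calls to the robot, and variables do not carry over. Pictures are saved under pics/ and viewed, and the job is handed in when it is done.

```bash
ls; mkdir -p pics
cat > h.py <<'E'
import numpy as np, cv2
from plant import readout, optics, r
def save(p,n): cv2.imwrite('pics/'+n+'.png',cv2.cvtColor(p['pixels'],cv2.COLOR_RGB2BGR))
def w(p,u,v):
    K=p['camera_matrix'];d=p['depth'][v,u]
    return (p['extrinsics']@np.r_[d*np.linalg.inv(K)@[u,v,1],1])[:3]
def cloud(p):
    K=p['camera_matrix'];d=p['depth'];H,W=d.shape
    u,v=np.meshgrid(np.arange(W),np.arange(H))
    c=np.stack([(u-K[0,2])/K[0,0]*d,(v-K[1,2])/K[1,1]*d,d],-1)
    E=p['extrinsics'];return c@E[:3,:3].T+E[:3,3]
E
python3 - <<'E'
from h import *
np.set_printoptions(precision=1,suppress=True)
print(readout.get_obs(), r.grip_depth)
for n in ['scene','top']:
    p=optics.read_camera(n);save(p,n+'0');np.savez('pics/'+n+'0.npz',**{k:v for k,v in p.items() if isinstance(v,np.ndarray)})
    for q in ['stand','bar_root','bar_end','first_hole','second_hole','second_neck','rack','square_mid','mallet_mid']:
        print(n,q,[(np.round(x['position']),round(x['p'],2)) for x in optics.tip_of(q,p)[:3]])
E
```

```text
pics
{'clock': 0.0, 'joint_positions': array([ 1.3,  0.3,  1.6, -0. ,  1.3, -0. ]), 'joint_vel': array([-0.,  0., -0., -0., -0., -0.]), 'joint_efforts': array([  0. , -41.6, -23.4,   0. ,   0. ,  -0. ]), 'ee_pos': array([132.6, 559.1, 303.1]), 'tool_rot': array([-3.1,  0. ,  1.3]), 'force': array([ 0.5,  0.1, -1. ]), 'moment': array([-0., -0.,  0.]), 'grip_width': 85.53363550305839} 53.900000000000006
scene stand [(array([ 620., -154.,   -4.]), 0.83), (array([574., 163., 176.]), 0.54)]
scene bar_root [(array([ 624., -152.,  184.]), 0.93)]
scene bar_end [(array([ 483., -118.,  181.]), 0.74), (array([572., 165., 120.]), 0.21)]
scene first_hole [(array([ 546., -134.,  168.]), 0.88)]
scene second_hole [(array([603., 563., 110.]), 0.92), (array([574., 166., 120.]), 0.85), (array([698., 348., 111.]), 0.83)]
scene second_neck [(array([701., 348., 169.]), 0.94), (array([695.,  17., 168.]), 0.84), (array([262., 342., 165.]), 0.75)]
scene rack [(array([610., 178.,  -1.]), 0.97)]
scene square_mid [(array([638., 192.,  57.]), 0.85), (array([ 620., -152.,  183.]), 0.15)]
scene mallet_mid [(array([473., 436.,  52.]), 0.7)]
top stand [(array([ 618., -156.,    2.]), 0.7), (array([ 334., -344.,   22.]), 0.51)]
top bar_root [(array([ 614., -151.,  178.]), 0.61), (array([ 335., -346.,   21.]), 0.16)]
top bar_end [(array([ 484., -118.,  178.]), 0.57)]
top first_hole [(array([597., 442.,  80.]), 0.74), (array([ 539., -132.,  169.]), 0.65)]
top second_hole [(array([700., 348., 115.]), 0.9), (array([598., 568., 112.]), 0.84), (array([268., 341., 113.]), 0.66)]
top second_neck [(array([266., 342., 167.]), 0.84), (array([603., 569., 166.]), 0.81), (array([703.,  22., 166.]), 0.75)]
top rack [(array([601., 179.,   2.]), 0.76)]
top square_mid [(array([641., 193.,  62.]), 0.71)]
top mallet_mid [(array([473., 438.,  55.]), 0.72)]
```

View pics/scene0.png

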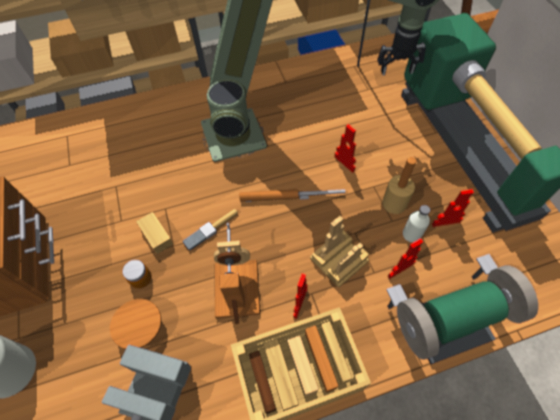

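View pics/top0.png

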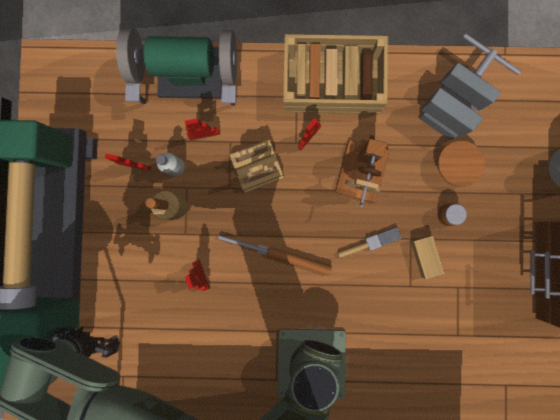

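The scene picture shows the rack near pixel (340,250) holding a plain wood neck at (336,228). The red look-alikes are scattered around it. The stand is at (235,280) with its bar pointing up in the image. Next I'll measure yaw from the point clouds.

Run:
```python
from h import *
np.set_printoptions(precision=1,suppress=True)
for n in ['scene','top']:
    p=dict(np.load(f'pics/{n}0.npz'));c=cloud(p)
    im=p['pixels']
    def box(name,x0,x1,y0,y1,z0,z1):
        m=(c[...,0]>x0)&(c[...,0]<x1)&(c[...,1]>y0)&(c[...,1]<y1)&(c[...,2]>z0)&(c[...,2]<z1)&(p['depth']>0)
        q=c[m]
        if len(q)<4: print(n,name,len(q));return
        r=cv2.minAreaRect(q[:,:2].astype(np.float32));print(n,name,len(q),q.mean(0),r)
    box('rack top',500,720,90,290,36,48)
    box('template',500,625,100,250,100,215)
    box('tmpl neck',500,625,100,250,155,215)
    box('square',600,700,120,280,70,120)
    box('bar',460,640,-200,-80,172,200)
    box('barfront',460,540,-200,-80,172,200)
    box('foot',460,640,-260,-80,15,25)
    d=p['depth']; 
    u0,u1,v0,v1=(200,370,200,330) if n=='scene' else (220,400,110,220)
    cv2.imwrite(f'pics/{n}0z.png',cv2.cvtColor(cv2.resize(im[v0:v1,u0:u1],None,fx=4,fy=4,interpolation=2),4))
```

```text
scene rack top 642 [616.5 174.8  40.8] ((606.3267211914062, 182.43911743164062), (116.05862426757812, 132.35377502441406), 22.162736892700195)
scene template 299 [580.2 166.4 155.6] ((587.3449096679688, 191.5511474609375), (103.32611846923828, 45.80101776123047), 66.51759338378906)
scene tmpl neck 141 [578.  165.9 187.9] ((574.8655395507812, 167.48440551757812), (13.779410362243652, 38.79344940185547), 24.241573333740234)
scene square 216 [643.2 190.7  99.5] ((640.2831420898438, 193.1668701171875), (13.330933570861816, 91.84196472167969), 21.983800888061523)
scene bar 541 [ 575.  -141.6  187.8] ((560.4935302734375, -138.4257354736328), (62.358341217041016, 169.42701721191406), 78.13209533691406)
scene barfront 110 [ 518.4 -135.   187.7] ((509.18634033203125, -136.83758544921875), (61.28867721557617, 53.22071075439453), 0.07951285690069199)
scene foot 885 [ 577.7 -139.7   19. ] ((584.02294921875, -142.72323608398438), (127.52828216552734, 142.49755859375), 76.3807373046875)
top rack top 688 [601.4 180.9  42.6] ((607.071044921875, 183.33578491210938), (116.74299621582031, 129.64315795898438), 22.027732849121094)
top template 193 [576.2 172.2 162. ] ((602.5527954101562, 187.033203125), (88.65800476074219, 59.661865234375), 33.03644561767578)
top tmpl neck 94 [573.2 167.9 195.7] ((574.5618286132812, 168.90281677246094), (12.013142585754395, 35.86264419555664), 22.14775276184082)
top square 199 [638.  194.6 102.9] ((639.9586791992188, 194.80191040039062), (14.184219360351562, 89.47266387939453), 21.63224983215332)
top bar 465 [ 576.7 -140.9  189.3] ((560.6610717773438, -136.86082458496094), (61.474143981933594, 169.96713256835938), 78.69664001464844)
top barfront 125 [ 520.7 -133.   189.2] ((511.35577392578125, -137.5703125), (61.878883361816406, 50.73961639404297), 5.592345237731934)
top foot 938 [ 576.7 -139.8   20.7] ((583.4011840820312, -142.4942169189453), (130.25563049316406, 143.6837158203125), 77.156005859375)
```

Run:
```python
from h import *
np.set_printoptions(precision=1,suppress=True)
o=readout.get_obs();print(o['ee_pos'],o['tool_rot'])
p=optics.read_camera('wrist');save(p,'wrist0');print(p['tool_from_camera'],p['camera_matrix'])
```

```text
[132.7 559.5 304. ] [-3.1 -0.   1.3]
[[  1.   -0.   -0.   -0.3]
 [  0.    0.9   0.3 -84.8]
 [  0.   -0.3   0.9 -69.6]
 [  0.    0.    0.    1. ]] [[325.2   0.  283.7]
 [  0.  325.2 208.7]
 [  0.    0.    1. ]]
```

View pics/scene0z.png

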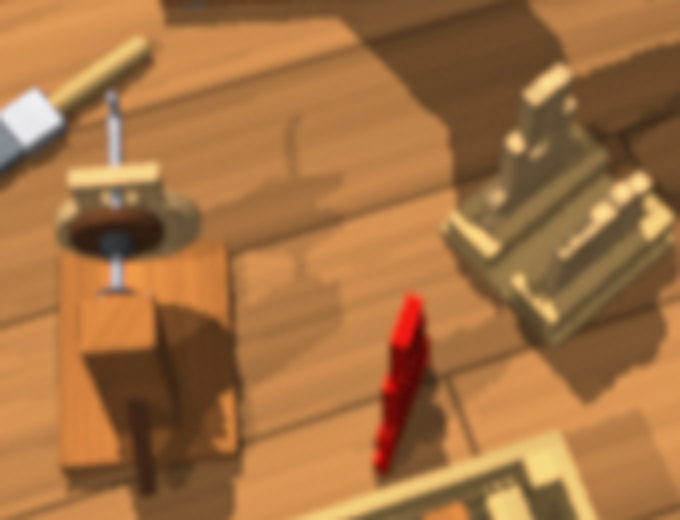

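View pics/wrist0.png

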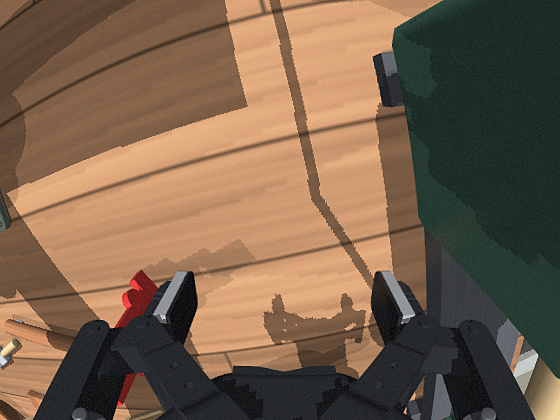

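```bash
cat >> h.py <<'E'
from scipy.spatial.transform import Rotation as Ro
def pose():
    o=readout.get_obs();return np.array(o['ee_pos']),Ro.from_euler('xyz',o['tool_rot']),o
def row(t,yaw):
    """shift (cm) and turn to get to TCP t, tool straight down, tool x at yaw"""
    p,R,o=pose();T=Ro.from_euler('xyz',[np.pi,0,yaw])
    print('clock %.2f'%o['clock'],'pos',np.round(p,1),'rpy',np.round(o['tool_rot'],4),'F',np.round(o['force'],1),'grip %.1f'%o['grip_width'])
    print('  row:',np.round((R.inv()*T).as_rotvec(),4),np.round(R.inv().apply(np.array(t)-p)/10,3))
E
python3 -c "
from h import *
row([133,559,400],1.338);row([574.7,168.2,340],0.384)"
```

```text
clock 1.05 pos [132.7 559.5 304. ] rpy [ 3.1416e+00 -1.0000e-04  1.3380e+00] F [0.7 1.1 0.2] grip 85.0
  row: [ 0.     -0.0001 -0.    ] [-0.038  0.044 -9.605]
clock 1.05 pos [132.7 559.5 304. ] rpy [ 3.1416e+00 -1.0000e-04  1.3380e+00] F [0.7 1.1 0.2] grip 85.0
  row: [-0.00e+00 -1.00e-04  9.54e-01] [-27.874  52.038  -3.606]
```

```bash
python3 -m handwheel '0 0 0.1 -2 3 -8 1; 0 0 0.24 -5 10 -8 1; 0 0 0.954 -27.9 52 -8 1; 0 0 0.954 -27.9 52 -8 1; 0 0 0.954 -27.9 52 -8 1; 0 0 0.954 -27.9 52 -8 1; 0 0 0.954 -27.9 52 -8 1; 0 0 0.954 -27.9 52 -8 1'; python3 -c "
from h import *
row([574.7,168.2,380],0.384)"
```

```text
clock: 1.85
ee_pos: [408.7, 314.7, 377.1]
tool_rot: [-3.141, -0.001, 0.382]
force: [0.9, 0.4, 0.5]
grip_width: 85.2
clock 1.85 pos [408.7 314.7 377.1] rpy [-3.1412e+00 -8.0000e-04  3.8220e-01] F [0.9 0.4 0.5] grip 85.2
  row: [-0.0004 -0.0008 -0.0018] [ 9.942 19.781 -0.292]
```

```bash
python3 -m handwheel '0 0 0 9.9 19.8 0 1; 0 0 0 9.9 19.8 0 1; 0 0 0 9.9 19.8 0 1;0 0 0 9.9 19.8 0 1; 0 0 0 9.9 19.8 2 1; 0 0 0 9.9 19.8 4 1;0 0 0 9.9 19.8 4 1'; python3 -c "
from h import *
row([574.7,168.2,340],0.384)
p,R,o=pose()
im=optics.read_camera('wrist');save(im,'w1')
T=im['tool_from_camera'];K=im['camera_matrix']
d=im['depth'];H,W=d.shape;u,v=np.meshgrid(np.arange(W),np.arange(H))
x=(u-K[0,2])/K[0,0];y=(v-K[1,2])/K[1,1];th=np.hypot(x,y)+1e-9
c=np.stack([x/th*np.tan(th)*d,y/th*np.tan(th)*d,d],-1)
c=c@T[:3,:3].T+T[:3,3]; c=R.apply(c.reshape(-1,3)).reshape(c.shape)+p
def box(name,x0,x1,y0,y1,z0,z1):
    m=(c[...,0]>x0)&(c[...,0]<x1)&(c[...,1]>y0)&(c[...,1]<y1)&(c[...,2]>z0)&(c[...,2]<z1)&(d>0)
    q=c[m];print(name,len(q))
    if len(q)>5: print(q.mean(0).round(1),q.max(0).round(1),cv2.minAreaRect(q[:,:2].astype(np.float32)))
box('neck top',540,625,130,210,198,212)
box('neck',540,625,130,210,150,212)
box('racktop',500,720,90,290,36,48)
box('square',600,700,120,280,98,115)
"
```

```text
clock: 2.55
ee_pos: [573.9, 166.8, 333.9]
tool_rot: [-3.14, 0.006, 0.38]
force: [-0.1, 0.3, -0.0]
grip_width: 85.4
clock 2.55 pos [573.9 166.8 333.9] rpy [-3.1403  0.0059  0.3805] F [-0.1  0.3 -0. ] grip 85.4
  row: [-0.0013  0.0059 -0.0035] [ 0.124 -0.103 -0.613]
neck top 948
[573.1 168.6 203.4] [585.8 186.6 205.4] ((573.3707885742188, 167.60113525390625), (11.740561485290527, 36.80377960205078), 22.27495765686035)
neck 1251
[571.5 172.4 196.8] [585.8 186.9 205.4] ((573.3223876953125, 167.62884521484375), (12.031390190124512, 36.85355758666992), 21.952363967895508)
racktop 4829
[593.5 187.6  41.5] [663.8 262.8  47.9] ((605.3994750976562, 181.5157470703125), (115.54811096191406, 130.84182739257812), 22.28846549987793)
square 1169
[637.6 193.1 106.8] [660.8 236.2 115. ] ((638.6292724609375, 193.10202026367188), (13.046830177307129, 90.60150146484375), 22.094905853271484)
```

View pics/w1.png

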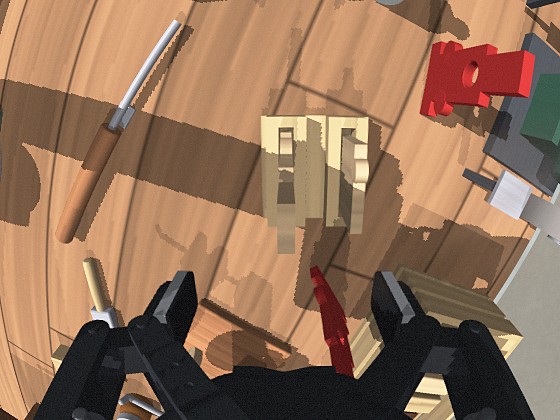

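The picture shows the plain neck centred between the fingers at pixel (286,235), and the square template at (355,165). The networks and the depth data agree, so I'll descend.

```bash
python3 -c "
from h import *
row([573.4,167.6,242],0.385)"; python3 -m handwheel '0 0.006 -0.004 0 0 0 1;0 0.006 -0.004 0 -0.1 3 1; 0 0.006 -0.004 0 -0.1 6 1; 0 0.006 -0.004 0 -0.1 9.2 1; 0 0.006 -0.004 0 -0.1 9.2 1; 0 0.006 -0.004 0 -0.1 9.2 1'; python3 -c "
from h import *
row([573.4,167.6,242],0.385)
p=optics.read_camera('wrist');save(p,'w2')"
```

```text
clock 2.60 pos [574.1 167.5 335.8] rpy [-3.1407e+00  2.6000e-03  3.8160e-01] F [-1.2 -0.1  0.8] grip 85.6
  row: [-0.0009  0.0026 -0.0034] [-0.034 -0.025  9.381]
clock: 3.2
ee_pos: [573.8, 169.1, 245.4]
tool_rot: [-3.141, -0.005, 0.387]
force: [0.1, 0.2, 0.3]
grip_width: 85.5
clock 3.20 pos [573.8 169.1 245.4] rpy [-3.1409 -0.0053  0.3865] F [0.1 0.2 0.3] grip 85.5
  row: [-0.0007 -0.0053  0.0015] [-0.095  0.123  0.336]
```

View pics/w2.png

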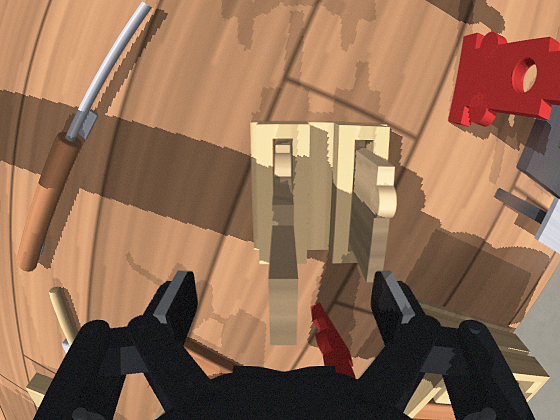

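The neck at (283,310) stands centred between the pads at columns 180 and 385. Fine-adjust and close.

```bash
python3 -m handwheel '0 -0.004 0.001 -0.05 0.12 0.3 1;0 -0.004 0.001 -0.05 0.12 0.3 1;0 -0.004 0.001 -0.05 0.12 0.3 -1;0 -0.004 0.001 -0.05 0.12 0.3 -1;0 -0.004 0.001 -0.05 0.12 0.3 -1;0 -0.004 0.001 -0.05 0.12 0.3 -1;0 -0.004 0.001 -0.05 0.12 0.3 -1;0 -0.004 0.001 -0.05 0.12 0.3 -1' 70;  python3 -c "
from h import *
row([573.4,167.6,242],0.385)
p=optics.read_camera('wrist');save(p,'w3')"
```

```text
clock: 4.05
ee_pos: [574.4, 167.8, 243.3]
tool_rot: [-3.141, -0.004, 0.385]
force: [-0.4, 0.6, 0.7]
grip_width: 11.2
clock 4.05 pos [574.4 167.8 243.3] rpy [-3.1412 -0.0037  0.3853] F [-0.4  0.6  0.7] grip 11.2
  row: [-0.0004 -0.0037  0.0003] [-0.102 -0.02   0.133]
```

View pics/w3.png

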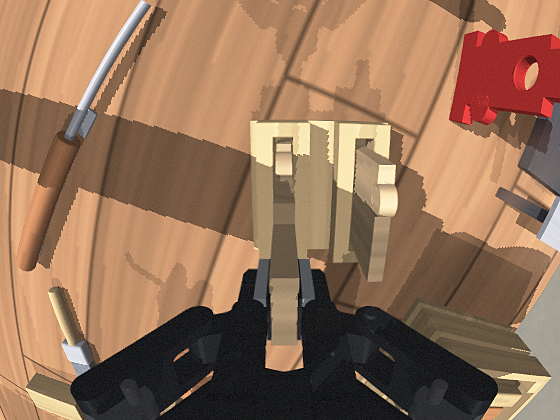

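```bash
python3 -m handwheel '0 0 0 0 0 -1 -1;0 0 0 0 0 -2 -1;0 0 0 0 0 -4 -1;0 0 0 0 0 -6 -1;0 0 0 0 0 -8.5 -1;0 0 0 0 0 -11 -1;0 0 0 0 0 -11 -1;0 0 0 0 0 -11 -1';  python3 -c "
from h import *
row([405,-101,353],-0.236)
p=optics.read_camera('wrist');save(p,'w4')
p=optics.read_camera('scene');save(p,'s4')
c=cloud(p)"
```

```text
clock: 4.9
ee_pos: [573.9, 167.6, 353.5]
tool_rot: [-3.141, -0.004, 0.385]
force: [1.1, -0.1, -2.6]
grip_width: 11.0
clock 4.90 pos [573.9 167.6 353.5] rpy [-3.1412 -0.0043  0.3854] F [ 1.1 -0.1 -2.6] grip 11.0
  row: [-0.0017 -0.004   0.6214] [-25.746  18.543  -0.071]
```

View pics/s4.png

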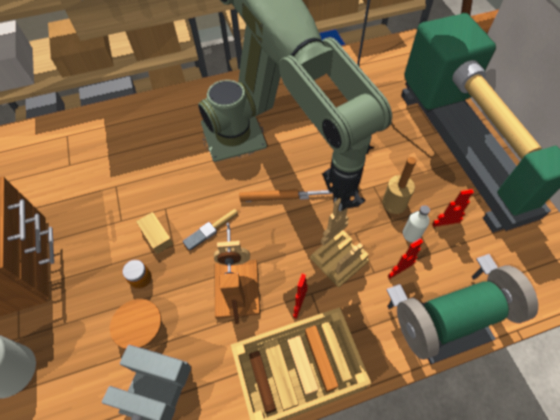

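The template is lifted clear at (340,215), and the square one is still in the rack. Next I'll carry it to a point ahead of the bar.

```bash
python3 -m handwheel '0 0 0.08 -3.5 2.5 0 -1;0 0 0.17 -7.5 5 0 -1;0 0 0.27 -11.5 8 0 -1;0 0.003 0.38 -15.7 11.3 0 -1;0 0.004 0.49 -20 14.4 0 -1;0 0.004 0.58 -24 17.3 0 -1;0 0.004 0.621 -25.7 18.5 0 -1;0 0.004 0.621 -25.7 18.5 0 -1';  python3 -c "
from h import *
row([405,-101,353],-0.236)
np.set_printoptions(precision=1,suppress=True)
p,R,o=pose()
im=optics.read_camera('wrist');save(im,'w5');np.savez('pics/w5.npz',p=p,R=R.as_matrix(),**{k:v for k,v in im.items() if isinstance(v,np.ndarray)})
for q in ['stand','bar_root','bar_end','first_hole','second_hole','second_neck']:
  print(q,[(np.round(x['position'],1),round(x['p'],2)) for x in optics.tip_of(q,im)[:3]])
im=optics.read_camera('top');save(im,'t5')
im=optics.read_camera('scene');save(im,'s5')
"
```

```text
clock: 5.8
ee_pos: [402.5, -102.5, 350.3]
tool_rot: [-3.14, -0.001, -0.24]
force: [0.8, -0.2, -1.8]
grip_width: 10.9
clock 5.80 pos [ 402.5 -102.5  350.3] rpy [-3.1404e+00 -8.0000e-04 -2.4050e-01] F [ 0.8 -0.2 -1.8] grip 10.9
  row: [-0.0011 -0.0008 -0.0045] [ 0.212 -0.206 -0.271]
stand [(array([ 618.6, -152.5,    0.3]), 0.84), (array([ 403.9, -101.8,  225.6]), 0.57)]
bar_root [(array([ 623.1, -152.7,  180.1]), 0.98)]
bar_end [(array([ 487.8, -122.5,  178.3]), 0.6)]
first_hole [(array([ 541.2, -132.4,  169.7]), 0.63)]
second_hole [(array([ 401.9, -105.1,  226.8]), 0.74), (array([698. ,  22.4, 108.9]), 0.7)]
second_neck [(array([702.4,  18.3, 169.6]), 0.84)]
```

View pics/w5.png

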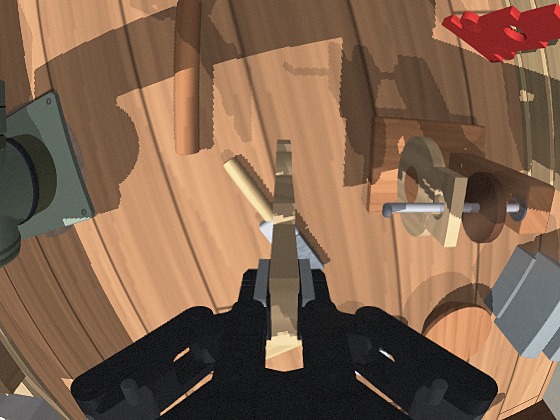

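The wrist picture shows the bar along row ~208, with its tip at (388,210), the round template at (450,200) and the disc at (485,207). Depth data will fit the bar.

```bash
cat >> h.py <<'E'
def wcloud(im,p,Rm):
    T=im['tool_from_camera'];K=im['camera_matrix'];d=im['depth'];H,W=d.shape
    u,v=np.meshgrid(np.arange(W),np.arange(H))
    x=(u-K[0,2])/K[0,0];y=(v-K[1,2])/K[1,1];th=np.hypot(x,y)+1e-9
    c=np.stack([x/th*np.tan(th)*d,y/th*np.tan(th)*d,d],-1)@T[:3,:3].T+T[:3,3]
    return c@Rm.T+p
E
python3 - <<'E'
from h import *
np.set_printoptions(precision=1,suppress=True)
z=dict(np.load('pics/w5.npz'));c=wcloud(z,z['p'],z['R']);im=z['pixels'].astype(int)
for col in list(range(384,440,6))+list(range(440,545,6)):
    s=c[200:218,col]; k=s[:,2]>150
    print(col, [tuple(s[i].round(0)) for i in range(0,18,2) if k[i]][:6])
# bar points: gray pixels
g=(np.ptp(im,-1)<25)&(c[...,2]>165)&(c[...,2]<205)&(c[...,0]>470)&(c[...,0]<640)&(c[...,1]<-100)&(c[...,1]>-180)
q=c[g];print(len(q));
mid=q[(q[:,0]>495)]
vx=cv2.fitLine(mid[:,:2].astype(np.float32),cv2.DIST_HUBER,0,.01,.01).ravel();print(vx,np.arctan2(vx[1],vx[0]),'tip minx',q[q[:,0].argsort()[:5]], 'topz',np.percentile(mid[:,2],[50,90,98]))
d=(q[:,:2]-vx[2:])@vx[:2];print('along minmax',d.min(),d.max())
E
```

```text
384 [(np.float64(482.0), np.float64(-117.0), np.float64(180.0)), (np.float64(480.0), np.float64(-116.0), np.float64(186.0)), (np.float64(479.0), np.float64(-116.0), np.float64(191.0)), (np.float64(478.0), np.float64(-116.0), np.float64(194.0)), (np.float64(478.0), np.float64(-118.0), np.float64(193.0)), (np.float64(477.0), np.float64(-119.0), np.float64(194.0))]
390 [(np.float64(486.0), np.float64(-117.0), np.float64(181.0)), (np.float64(485.0), np.float64(-117.0), np.float64(185.0)), (np.float64(484.0), np.float64(-117.0), np.float64(189.0)), (np.float64(482.0), np.float64(-117.0), np.float64(195.0)), (np.float64(482.0), np.float64(-118.0), np.float64(195.0)), (np.float64(482.0), np.float64(-120.0), np.float64(194.0))]
396 [(np.float64(491.0), np.float64(-118.0), np.float64(182.0)), (np.float64(491.0), np.float64(-120.0), np.float64(182.0)), (np.float64(490.0), np.float64(-121.0), np.float64(184.0)), (np.float64(490.0), np.float64(-122.0), np.float64(184.0)), (np.float64(490.0), np.float64(-125.0), np.float64(182.0))]
402 [(np.float64(496.0), np.float64(-119.0), np.float64(182.0)), 
[... 8371 characters left out ...]
0), np.float64(190.0)), (np.float64(636.0), np.float64(-157.0), np.float64(190.0))]
542 [(np.float64(644.0), np.float64(-148.0), np.float64(189.0)), (np.float64(645.0), np.float64(-151.0), np.float64(189.0)), (np.float64(644.0), np.float64(-152.0), np.float64(190.0)), (np.float64(645.0), np.float64(-155.0), np.float64(189.0)), (np.float64(645.0), np.float64(-157.0), np.float64(189.0)), (np.float64(646.0), np.float64(-160.0), np.float64(188.0))]
1676
[   1.    -0.2  556.3 -133.8] -0.20573173 tip minx [[ 476.1 -117.7  192.5]
 [ 476.3 -117.   192.3]
 [ 476.3 -119.8  193.7]
 [ 476.5 -118.1  194.1]
 [ 476.6 -119.4  192.9]] topz [182.9 191.4 198.4]
along minmax -81.74686289636772 68.22941878716225
```

Run:
```python
from h import *
np.set_printoptions(precision=1,suppress=True)
z=dict(np.load('pics/w5.npz'));c=wcloud(z,z['p'],z['R']);t=(c-z['p'])@z['R']
m=(abs(t[...,0])<20)&(t[...,1]>-60)&(t[...,1]<70)&(t[...,2]>75)&(t[...,2]<240)&(z['depth']>0)
v,u=np.nonzero(m);q=t[m]
for vv in range(v.min(),v.max()+1,8):
    k=v==vv
    if k.sum(): print(vv,u[k].min(),u[k].max(),'x',q[k,0].min(),q[k,0].max(),'y,z',q[k,1:].mean(0))
```

```text
140 277 289 x -6.343836928678211 4.498803640908314 y,z [-47.9 224.7]
148 276 290 x -6.772633747524919 5.04047838864942 y,z [-43.6 203.7]
156 276 291 x -6.026188153333289 5.216432232758959 y,z [-42.3 171.8]
164 276 291 x -5.928635083048893 5.141136563869365 y,z [-37.1 167. ]
172 276 291 x -5.916785960071272 5.126908031054315 y,z [-31.5 165. ]
180 275 292 x -6.195750163409708 5.447533748310265 y,z [-29.9 147.1]
188 274 292 x -6.2933728832510765 4.986127169554412 y,z [-29.9 126.5]
196 273 293 x -6.371572399760083 5.1556563908931565 y,z [-29.9 109.6]
204 273 294 x -5.962889195961479 5.346435008517895 y,z [-29.3  96.7]
212 273 294 x -6.014604973891634 5.4008890040847986 y,z [-24.8  96.5]
220 273 294 x -6.0554738693851045 5.470293989642294 y,z [-20.   96.9]
228 273 294 x -5.928852321197258 5.291220278599838 y,z [-17.9  90.5]
236 272 295 x -6.099214168860871 5.46114591091531 y,z [-17.9  79.9]
```

Run:
```python
import cv2
im=cv2.imread('pics/s5.png');cv2.imwrite('pics/s5z.png',cv2.resize(im[170:320,150:350],None,fx=4,fy=4,interpolation=2))
```

```text
(no output)
```

View pics/s5z.png

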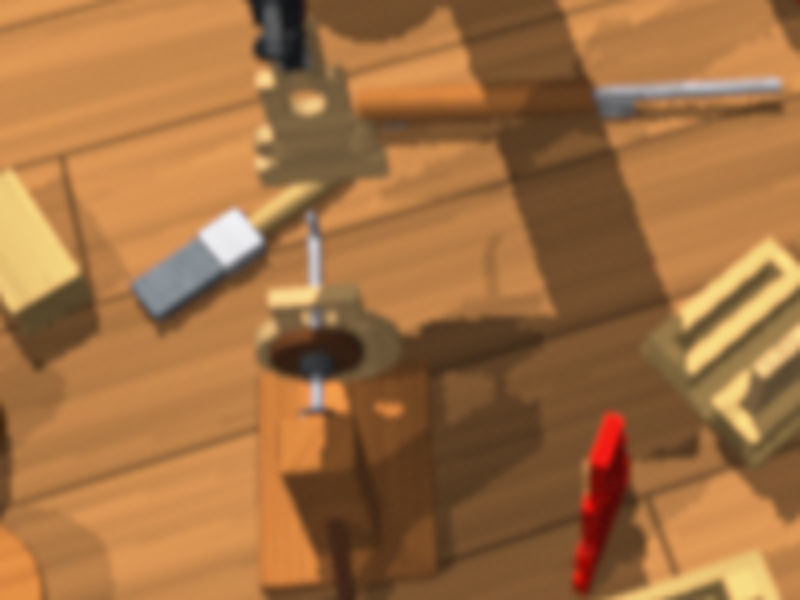

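```bash
cat >> h.py <<'E'
S0=np.array([619.5,-152.6]);SY=-0.238
def srow(sx,hz,sy=0,q=True):
    ex=np.array([np.cos(SY),np.sin(SY)]);ey=np.array([-ex[1],ex[0]])
    p,R,o=pose();h=p+R.apply([-0.4,0.1,121.6])
    d=h[:2]-S0;print('hole in stand: %.1f %.1f z %.1f'%(d@ex,d@ey,h[2]))
    t=S0+ex*(sx+0.4)+ey*sy;row([t[0],t[1],hz+121.6],SY)
E
python3 -c "
from h import *
srow(-200,186);srow(-125,186)"
```

```text
hole in stand: -220.7 0.8 z 229.6
clock 6.25 pos [ 405.2 -100.   351.2] rpy [-3.1393 -0.0034 -0.2342] F [ 0.9 -1.3 -2.2] grip 11.1
  row: [-0.0023 -0.0034  0.0039] [2.091 0.083 4.37 ]
hole in stand: -220.7 0.8 z 229.6
clock 6.25 pos [ 405.2 -100.   351.2] rpy [-3.1393 -0.0034 -0.2342] F [ 0.9 -1.3 -2.2] grip 11.1
  row: [-0.0023 -0.0034  0.0039] [9.591 0.111 4.396]
```

```bash
python3 -m handwheel '-0.001 -0.003 0.004 0.5 0.05 1 -1;-0.001 -0.003 0.004 1 0.1 2.5 -1;-0.001 -0.003 0.004 2 0.1 4.2 -1;-0.001 -0.003 0.004 2.1 0.1 4.4 -1;-0.001 -0.003 0.004 2.1 0.1 4.4 -1;-0.001 -0.003 0.004 2.1 0.1 4.4 -1;-0.001 -0.003 0.004 2.1 0.1 4.4 -1;-0.001 -0.003 0.004 2.1 0.1 4.4 -1'; python3 -c "
from h import *
srow(-125,186)
p,R,o=pose();im=optics.read_camera('wrist');save(im,'w6');np.savez('pics/w6.npz',p=p,R=R.as_matrix(),**{k:v for k,v in im.items() if isinstance(v,np.ndarray)})
srow(-125,186)"
```

```text
clock: 7.05
ee_pos: [425.6, -105.7, 307.9]
tool_rot: [-3.14, -0.002, -0.238]
force: [-1.1, 0.2, -1.7]
grip_width: 11.1
hole in stand: -199.7 -0.1 z 186.3
clock 7.05 pos [ 425.6 -105.7  307.9] rpy [-3.1403e+00 -1.7000e-03 -2.3820e-01] F [-1.1  0.2 -1.7] grip 11.1
  row: [-0.0013 -0.0017 -0.0002] [ 7.489 -0.018  0.047]
hole in stand: -199.7 -0.1 z 186.2
clock 7.10 pos [ 425.6 -105.7  307.8] rpy [-3.1403e+00 -1.5000e-03 -2.3810e-01] F [ 0.  -0.1 -1. ] grip 11.3
  row: [-0.0013 -0.0015 -0.0001] [ 7.492 -0.019  0.035]
```

View pics/w6.png

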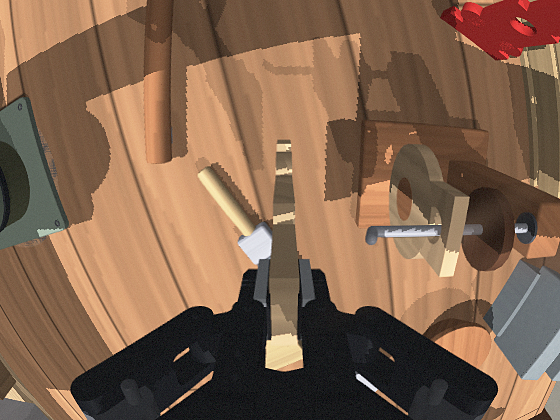

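The template hangs at column 283, and the bar tip at (373,233) is level with the hole region. I'll check the bar in the tool frame.

Run:
```python
from h import *
np.set_printoptions(precision=1,suppress=True)
z=dict(np.load('pics/w6.npz'));c=wcloud(z,z['p'],z['R']);t=(c-z['p'])@z['R']
im=z['pixels'].astype(int)
for col in list(range(366,436,6))+[466,472,516,522]:
    s=t[222:248,col]; k=(s[:,2]<133)&(s[:,2]>100)
    s=s[k]
    if len(s): print(col,len(s),'x %.1f ymid %.1f (%.1f..%.1f) z top %.1f'%(s[:,0].mean(),(s[:,1].min()+s[:,1].max())/2,s[:,1].min(),s[:,1].max(),s[:,2].min()))
```

```text
366 12 x 52.9 ymid 0.7 (-1.5..2.8) z top 114.5
372 19 x 56.6 ymid -0.1 (-3.5..3.3) z top 112.6
378 11 x 63.1 ymid -0.4 (-3.7..2.9) z top 124.3
384 11 x 67.3 ymid -0.3 (-3.4..2.8) z top 124.1
390 10 x 71.7 ymid 0.0 (-2.9..3.0) z top 124.3
396 11 x 76.0 ymid -0.3 (-3.7..3.0) z top 123.8
402 12 x 80.4 ymid -0.5 (-3.8..2.8) z top 124.2
408 12 x 85.0 ymid -0.1 (-3.3..3.1) z top 123.6
414 12 x 89.7 ymid 0.2 (-3.3..3.7) z top 124.4
420 11 x 94.2 ymid -0.7 (-3.7..2.3) z top 123.8
426 11 x 99.1 ymid -0.1 (-3.3..3.0) z top 123.7
432 13 x 104.7 ymid 5.9 (-3.3..15.0) z top 124.1
466 11 x 133.0 ymid -0.1 (-3.4..3.2) z top 124.3
472 11 x 138.7 ymid 0.1 (-3.1..3.2) z top 124.8
516 10 x 184.1 ymid -0.0 (-3.1..3.1) z top 124.0
522 24 x 195.1 ymid 8.2 (-2.6..18.9) z top 124.5
```

Aligned within 0.5 mm in y, with about 4 mm clearance above and below the tip. Advancing.

```bash
python3 -m handwheel '0 0 0 1 0 0 -1;0 0 0 2.2 0 0 -1;0 0 0 3.2 0 0 -1;0 0 0 4 0 0 -1;0 0 0 4.8 0 0 -1;0 0 0 5.5 0 0 -1;0 0 0 6.2 0 0 -1;0 0 0 6.2 0 0 -1'; python3 -c "
from h import *
srow(-122,186)"
```

```text
clock: 7.9
ee_pos: [486.7, -120.6, 307.8]
tool_rot: [-3.14, -0.002, -0.238]
force: [0.1, 0.3, -2.1]
grip_width: 10.8
hole in stand: -136.8 -0.1 z 186.2
clock 7.90 pos [ 486.7 -120.6  307.8] rpy [-3.1403e+00 -1.8000e-03 -2.3810e-01] F [ 0.1  0.3 -2.1] grip 10.8
  row: [-0.0013 -0.0018 -0.0001] [ 1.503 -0.019  0.022]
```

```bash
python3 -m handwheel '0 0 0 0.8 0 0 -1;0 0 0 1.5 0 0 -1;0 0 0 1.5 0 0 -1;0 0 0 1.7 0 0.4 -1;0 0 0 1.7 0 0.8 -1;0 0 0 1.7 0 1.2 -1;0 0 0 1.7 0 1.4 -1;0 0 0 1.7 0 1.4 -1'; python3 -c "
from h import *
srow(-110,172)
p,R,o=pose();im=optics.read_camera('wrist');save(im,'w7');np.savez('pics/w7.npz',p=p,R=R.as_matrix(),**{k:v for k,v in im.items() if isinstance(v,np.ndarray)})
im=optics.read_camera('scene');save(im,'s7')
"
```

```text
clock: 8.7
ee_pos: [502.9, -124.5, 293.4]
tool_rot: [-3.14, -0.001, -0.238]
force: [-0.2, -0.6, -2.0]
grip_width: 11.1
hole in stand: -120.2 -0.1 z 171.8
clock 8.70 pos [ 502.9 -124.5  293.4] rpy [-3.1402e+00 -8.0000e-04 -2.3820e-01] F [-0.2 -0.6 -2. ] grip 11.1
  row: [-0.0014 -0.0008 -0.0002] [ 1.032 -0.016 -0.023]
```

View pics/w7.png

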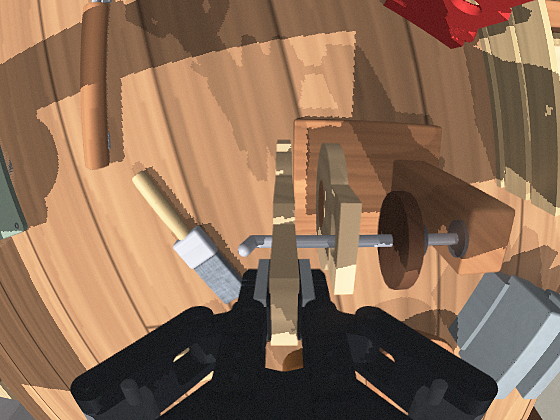

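The long-necked template (column 284) is threaded: the bar tip shows at (248,245) in front of it, with the round one behind at (345,220) and the disc at (400,240). Measuring the gaps.

Run:
```python
from h import *
np.set_printoptions(precision=1,suppress=True)
z=dict(np.load('pics/w7.npz'));c=wcloud(z,z['p'],z['R']);t=(c-z['p'])@z['R']
for v in [200,215,228,250,262]:
    s=t[v,280:440]; 
    print(v,[(280+i,round(s[i,0]),round(s[i,1]),round(s[i,2])) for i in range(0,160,5) if s[i,2]<180])
```

```text
200 [(280, -2, -30, 103), (285, 1, -30, 102), (290, 3, -30, 103), (325, 31, -10, 163), (330, 31, -18, 139), (335, 31, -25, 118), (340, 32, -29, 104), (345, 34, -30, 103), (350, 37, -29, 104), (355, 40, -30, 103), (360, 43, -29, 104), (385, 68, -20, 133), (390, 68, -23, 123), (395, 69, -26, 115), (400, 69, -29, 106), (405, 71, -29, 104), (410, 74, -30, 103), (415, 77, -30, 103), (425, 121, -6, 179), (430, 119, -10, 166), (435, 120, -12, 158)]
215 [(280, -2, -23, 96), (285, 0, -23, 96), (290, 3, -23, 97), (325, 31, 0, 160), (330, 31, -9, 135), (335, 31, -16, 116), (340, 31, -22, 100), (345, 34, -22, 98), (350, 37, -22, 99), (355, 40, -22, 98), (360, 43, -22, 99), (380, 68, -6, 141), (385, 69, -10, 131), (390, 68, -14, 120), (395, 69, -17, 112), (400, 69, -20, 104), (405, 68, -24, 94), (410, 72, -23, 95), (415, 74, -24, 93), (420, 77, -24, 93), (425, 121, 7, 175), (430, 120, 2, 164), (435, 120, -1, 154)]
228 [(280, -2, -18, 90), (285, 0, -18, 90), (290, 3, -18, 90), (325, 31, 9, 155), (330, 31, -1, 131), (335, 31, -9, 111), (340, 32, -14, 99), (345, 35, -14, 99), (350, 38, -14, 99), (35
[... 411 characters left out ...]
1, 98), (345, 36, 1, 100), (350, 38, 0, 98), (355, 42, 0, 100), (380, 69, 17, 133), (385, 68, 12, 121), (390, 68, 7, 112), (395, 69, 3, 104), (400, 69, -1, 95), (405, 69, -5, 88), (410, 70, -7, 84), (415, 72, -7, 83), (420, 76, -7, 83), (425, 90, 4, 104)]
262 [(280, -2, -18, 53), (285, 0, -18, 53), (290, 3, -18, 53), (295, 5, -18, 53), (300, 8, -11, 66), (305, 10, -10, 67), (320, 31, 50, 177), (325, 31, 34, 147), (330, 31, 19, 120), (335, 31, 10, 103), (340, 33, 8, 100), (345, 36, 8, 100), (350, 39, 8, 99), (355, 42, 8, 99), (380, 68, 25, 128), (385, 68, 19, 118), (390, 69, 14, 109), (395, 69, 10, 101), (400, 69, 6, 93), (405, 69, 2, 86), (410, 71, 0, 82), (415, 74, 0, 82), (420, 77, 0, 82)]
```

```bash
python3 -m handwheel '0 0 0 0.5 0 0 -1;0 0 0 1.0 0 0 -1;0 0 0 1.5 0 0 -1;0 0 0 1.9 0 0 -1;0 0 0 2.2 0 0 -1;0 0 0 2.35 0 0 -1;0 0 0 2.45 0 0 -1;0 0 0 2.55 0 0 -1'
python3 -m handwheel '0 0 0 0.15 0 0 -1;0 0 0 0.3 0 0 -1;0 0 0 0.45 0 0 -1;0 0 0 0.6 0 0 -1;0 0 0 0.75 0 0 -1;0 0 0 0.9 0 0 -1;0 0 0 1.05 0 0 -1;0 0 0 1.2 0 0 -1'
python3 -c "
from h import *
srow(-71,172)
p,R,o=pose();im=optics.read_camera('wrist');save(im,'w8');t=(wcloud(im,p,R.as_matrix())-p)@R.as_matrix()
for v in [215,250,262]:
    s=t[v,280:420]; 
    print(v,[(280+i,round(s[i,0],1),round(s[i,1]),round(s[i,2])) for i in range(0,140,4) if s[i,2]<130])
"
```

```text
clock: 9.6
ee_pos: [527.8, -130.5, 293.9]
tool_rot: [-3.14, -0.001, -0.238]
force: [-1.0, 0.0, -1.3]
grip_width: 11.0
clock: 10.4
ee_pos: [539.5, -133.4, 293.9]
tool_rot: [-3.14, -0.001, -0.238]
force: [-0.3, 0.4, -0.5]
grip_width: 11.5
hole in stand: -82.5 -0.1 z 172.3
clock 10.40 pos [ 539.5 -133.4  293.9] rpy [-3.1403e+00 -1.0000e-03 -2.3810e-01] F [-0.3  0.4 -0.5] grip 11.5
  row: [-0.0013 -0.001  -0.0001] [ 1.163 -0.019  0.026]
215 [(280, np.float64(-2.2), -23, 97), (284, np.float64(-0.0), -23, 96), (288, np.float64(2.1), -23, 97), (292, np.float64(4.3), -23, 96), (296, np.float64(6.7), -21, 101), (300, np.float64(8.8), -22, 100), (304, np.float64(11.0), -22, 99), (308, np.float64(13.2), -22, 99), (312, np.float64(15.5), -22, 99), (332, np.float64(30.9), -12, 126), (336, np.float64(30.7), -18, 109), (340, np.float64(31.0), -23, 98), (344, np.float64(32.7), -24, 95), (348, np.float64(34.7), -24, 94), (352, np.float64(37.3), -23, 95), (356, np.float64(39.2), -24, 94), (404, np.float64(82.2), -10, 130), (408, np.float64(82.8), -13, 124), (412, np.float64(82.6), -15, 117), (416, np.
[... 795 characters left out ...]
, np.float64(81.9), 2, 101)]
262 [(280, np.float64(-1.7), -18, 52), (284, np.float64(-0.1), -17, 53), (288, np.float64(1.7), -18, 53), (292, np.float64(3.4), -18, 52), (296, np.float64(5.1), -17, 54), (300, np.float64(7.5), -11, 66), (304, np.float64(9.4), -11, 66), (308, np.float64(11.3), -10, 66), (312, np.float64(16.4), 7, 99), (332, np.float64(30.4), 14, 111), (336, np.float64(30.4), 7, 97), (340, np.float64(30.8), 1, 87), (344, np.float64(32.2), -1, 83), (348, np.float64(34.5), -1, 83), (352, np.float64(36.4), -1, 82), (356, np.float64(-0.0), -85, -70), (404, np.float64(82.7), 20, 118), (408, np.float64(82.9), 17, 112), (412, np.float64(83.5), 14, 107), (416, np.float64(85.3), 13, 105)]
```

View pics/w8.png

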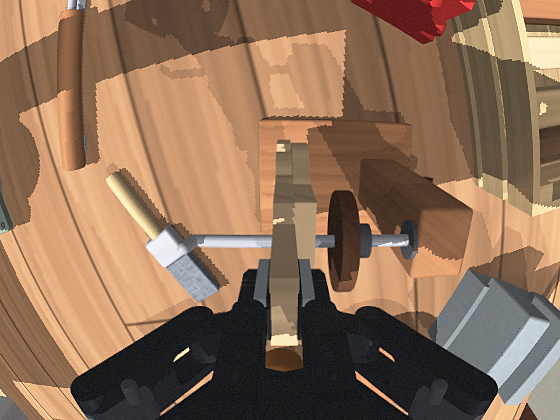

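The two are in contact (columns 284/302), and about 13 mm remains to the disc at (343,240). I'll approach slowly.

```bash
python3 -m handwheel '0 0 0 0.15 0 0 -1;0 0 0 0.3 0 0 -1;0 0 0 0.45 0 0 -1;0 0 0 0.6 0 0 -1;0 0 0 0.75 0 0 -1;0 0 0 0.9 0 0 -1;0 0 0 1.0 0 0 -1;0 0 0 1.0 0 0 -1'
python3 -m handwheel '0 0 0 0.05 0 0 -1;0 0 0 0.1 0 0 -1'
python3 -m handwheel '0 0 0 0.05 0 0 -1;0 0 0 0.05 0 0 -1'
python3 -c "
from h import *
srow(-71,172)"
```

```text
clock: 11.25
ee_pos: [549.8, -135.9, 293.8]
tool_rot: [-3.14, -0.002, -0.238]
force: [-0.6, -0.4, -0.0]
grip_width: 11.5
clock: 11.45
ee_pos: [550.7, -136.1, 293.9]
tool_rot: [-3.14, -0.002, -0.238]
force: [-0.6, -0.1, -1.7]
grip_width: 11.3
clock: 11.65
ee_pos: [551.3, -136.2, 293.8]
tool_rot: [-3.14, -0.002, -0.238]
force: [0.0, 1.5, -1.1]
grip_width: 11.1
hole in stand: -70.4 -0.1 z 172.2
clock 11.65 pos [ 551.3 -136.2  293.8] rpy [-3.1402e+00 -1.8000e-03 -2.3810e-01] F [ 0.   1.5 -1.1] grip 11.1
  row: [-0.0013 -0.0018 -0.0001] [-0.043 -0.018  0.022]
```

```bash
for i in 1; do python3 -m handwheel '0 0 0 0.03 0 0 -1;0 0 0 0.03 0 0 -1'; done; python3 -m handwheel '0 0 0 0.03 0 0 -1;0 0 0 0.03 0 0 -1'; python3 -m handwheel '0 0 0 0.03 0 0 -1;0 0 0 0.03 0 0 -1'
```

```text
clock: 11.85
ee_pos: [551.6, -136.3, 293.8]
tool_rot: [-3.14, -0.002, -0.238]
force: [-1.3, 0.6, -0.8]
grip_width: 11.4
clock: 12.05
ee_pos: [551.9, -136.4, 293.9]
tool_rot: [-3.14, -0.002, -0.238]
force: [-0.3, 0.7, -2.0]
grip_width: 11.0
clock: 12.25
ee_pos: [552.2, -136.5, 293.8]
tool_rot: [-3.14, -0.002, -0.238]
force: [-1.5, -0.2, -1.7]
grip_width: 10.8
```

```bash
python3 -m handwheel '0 0 0 0.03 0 0 -1;0 0 0 0.03 0 0 -1'; python3 -m handwheel '0 0 0 0.03 0 0 -1;0 0 0 0.03 0 0 -1'
```

```text
clock: 12.45
ee_pos: [552.3, -136.5, 293.9]
tool_rot: [-3.14, -0.001, -0.238]
force: [-2.0, 1.0, 0.2]
grip_width: 10.9
clock: 12.65
ee_pos: [552.3, -136.5, 293.8]
tool_rot: [-3.14, -0.0, -0.238]
force: [-1.6, 0.7, -0.9]
grip_width: 11.1
```

```bash
python3 -m handwheel '0 0 0 0.03 0 0 -1;0 0 0 0.03 0 0 -1'
```

```text
clock: 12.85
ee_pos: [552.4, -136.5, 293.8]
tool_rot: [-3.14, 0.0, -0.238]
force: [-2.4, -0.1, -0.6]
grip_width: 10.7
```

```bash
python3 -m handwheel '0 0 0 0.06 0 0 -1;0 0 0 0.06 0 0 -1'; python3 -c "
from h import *
srow(-71,172)"
```

```text
clock: 13.05
ee_pos: [552.6, -136.5, 293.9]
tool_rot: [-3.14, 0.001, -0.238]
force: [-5.2, 1.0, 1.7]
grip_width: 11.0
hole in stand: -69.4 -0.1 z 172.3
clock 13.05 pos [ 552.6 -136.5  293.9] rpy [-3.1402e+00  1.5000e-03 -2.3820e-01] F [-5.2  1.   1.7] grip 11.0
  row: [-0.0014  0.0015 -0.0002] [-0.181 -0.015  0.026]
```

```bash
python3 -m handwheel '0 0 0 0.06 0 0 -1;0 0 0 0.075 0 0 -1;0 0 0 0.075 0 0 -1;0 0 0 0.075 0 0 -1'; python3 -c "
from h import *
srow(-71,172)"
```

```text
clock: 13.45
ee_pos: [552.8, -136.6, 293.8]
tool_rot: [-3.14, 0.003, -0.238]
force: [-6.0, 0.6, 1.1]
grip_width: 11.4
hole in stand: -69.4 -0.1 z 172.2
clock 13.45 pos [ 552.8 -136.6  293.8] rpy [-3.1402e+00  3.1000e-03 -2.3830e-01] F [-6.   0.6  1.1] grip 11.4
  row: [-0.0014  0.0031 -0.0003] [-0.198 -0.015  0.024]
```

```bash
python3 -m handwheel '0 0 0 0.075 0 0 -1;0 0 0 0.09 0 0 -1;0 0 0 0.09 0 0 -1;0 0 0 0.09 0 0 -1'; python3 -c "
from h import *
srow(-71,172)"
```

```text
clock: 13.85
ee_pos: [553.0, -136.6, 293.8]
tool_rot: [-3.14, 0.005, -0.238]
force: [-5.0, 0.7, 1.0]
grip_width: 10.8
hole in stand: -69.4 -0.1 z 172.3
clock 13.85 pos [ 553.  -136.6  293.8] rpy [-3.1402  0.0051 -0.2383] F [-5.   0.7  1. ] grip 10.8
  row: [-0.0014  0.0051 -0.0003] [-0.22  -0.016  0.026]
```

```bash
python3 -m handwheel '0 0 0 0.09 0 0 -1;0 0 0 0.11 0 0 -1;0 0 0 0.11 0 0 -1'; python3 -c "
from h import *
srow(-71,172)
for i in range(4):
  o=readout.get_obs();print(o['clock'],np.round(o['force'],1),np.round(o['moment'],2)); optics.read_camera('top')
"
```

```text
clock: 14.15
ee_pos: [553.3, -136.7, 293.8]
tool_rot: [-3.14, 0.008, -0.238]
force: [-7.1, 1.0, 2.4]
grip_width: 11.2
hole in stand: -69.4 -0.1 z 172.3
clock 14.15 pos [ 553.3 -136.7  293.8] rpy [-3.1402  0.0076 -0.2383] F [-7.1  1.   2.4] grip 11.2
  row: [-0.0014  0.0076 -0.0003] [-0.247 -0.014  0.026]
14.15 [-7.1  1.   2.4] [ 0.26  1.2  -0.11]
14.2 [-6.8  1.4  2.2] [ 0.25  1.17 -0.06]
14.25 [-5.1  1.1  2.6] [ 0.27  1.18 -0.1 ]
14.3 [-5.1  1.4  1.6] [ 0.27  1.17 -0.07]
```

```bash
python3 -m handwheel '0 0 0 0.11 0 0 -1;0 0 0 0.125 0 0 -1;0 0 0 0.125 0 0 -1;0 0 0 0.125 0 0 -1'; python3 -c "
from h import *
srow(-71,172)
for i in range(8):
  o=readout.get_obs();print(o['clock'],np.round(o['force'],1),np.round(o['moment'],2),np.round(o['tool_rot'],4)); im=optics.read_camera('wrist')
save(im,'w9')
"
```

```text
clock: 14.75
ee_pos: [553.5, -136.8, 293.9]
tool_rot: [-3.14, 0.01, -0.238]
force: [-6.1, 1.3, 2.3]
grip_width: 10.9
hole in stand: -69.5 -0.1 z 172.3
clock 14.75 pos [ 553.5 -136.8  293.9] rpy [-3.1402  0.0102 -0.2383] F [-6.1  1.3  2.3] grip 10.9
  row: [-0.0014  0.0102 -0.0003] [-0.274 -0.017  0.029]
14.75 [-6.1  1.3  2.3] [ 0.31  1.19 -0.08] [-3.1402  0.0102 -0.2383]
14.8 [-6.   1.1  1.8] [ 0.32  1.26 -0.08] [-3.1402  0.0103 -0.2382]
14.85 [-6.4  1.8  2.8] [0.32 1.28 0.02] [-3.1402  0.0103 -0.2383]
14.9 [-6.3  1.4  1.8] [ 0.3   1.23 -0.01] [-3.1402  0.0102 -0.2383]
14.95 [-6.1  2.3  2.4] [0.31 1.26 0.  ] [-3.1402  0.0102 -0.2383]
15.0 [-7.   2.1  2.4] [ 0.28  1.25 -0.05] [-3.1402  0.0102 -0.2382]
15.05 [-6.   2.3  1.8] [ 0.28  1.31 -0.05] [-3.1402  0.0102 -0.2383]
15.1 [-5.4  1.1  2.9] [ 0.31  1.26 -0.09] [-3.1402  0.0103 -0.2383]
```

View pics/w9.png

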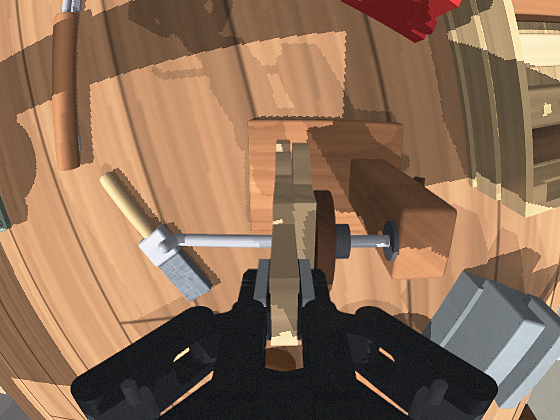

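```bash
python3 -m handwheel '0 0 0 0.13 0 0 -1;0 0 0 0.15 0 0 -1;0 0 0 0.15 0 0 -1;0 0 0 0.15 0 0 -1;0 0 0 0.15 0 0 -1'; python3 -c "
from h import *
for i in range(4):
  o=readout.get_obs();print(o['clock'],np.round(o['force'],1),np.round(o['moment'],2),np.round(o['tool_rot'],4)); im=optics.read_camera('wrist')
"
```

```text
clock: 15.65
ee_pos: [553.9, -136.8, 293.9]
tool_rot: [-3.14, 0.014, -0.238]
force: [-6.7, 0.7, 2.4]
grip_width: 11.1
15.65 [-6.7  0.7  2.4] [ 0.27  1.34 -0.08] [-3.1402  0.0136 -0.2382]
15.7 [-6.5  2.   3. ] [ 0.32  1.31 -0.05] [-3.1402  0.0135 -0.2383]
15.75 [-6.9  2.1  3. ] [ 0.32  1.37 -0.08] [-3.1402  0.0135 -0.2383]
15.8 [-7.1  1.9  3. ] [ 0.28  1.34 -0.04] [-3.1402  0.0135 -0.2383]
```

```bash
python3 -c "
from h import *
srow(-69.5,170.4)"
```

```text
hole in stand: -69.5 -0.1 z 172.3
clock 15.85 pos [ 553.9 -136.8  293.9] rpy [-3.1402  0.0134 -0.2382] F [-6.6  1.4  2.6] grip 11.1
  row: [-0.0014  0.0134 -0.0002] [-0.159 -0.015  0.193]
```

```bash
python3 -m handwheel '0 0.003 0 -0.08 0 0 -1;0 0.007 0 -0.13 0 0 -1;0 0.013 0 -0.17 0 0 -1;0 0.013 0 -0.17 0 0 -1;0 0.013 0 -0.17 0 0 -1;0 0.013 0 -0.17 0 0.1 -1;0 0.013 0 -0.17 0 0.15 -1;0 0.013 0 -0.17 0 0.15 -1'; python3 -c "
from h import *
srow(-69.5,170.4)
for i in range(3):
  o=readout.get_obs();print(o['clock'],np.round(o['force'],1),np.round(o['moment'],2)); im=optics.read_camera('wrist')
"
```

```text
clock: 16.65
ee_pos: [552.4, -136.5, 292.3]
tool_rot: [-3.14, 0.0, -0.238]
force: [-1.5, -0.4, -2.0]
grip_width: 11.0
hole in stand: -69.4 -0.1 z 170.7
clock 16.65 pos [ 552.4 -136.5  292.3] rpy [-3.1403e+00  1.0000e-04 -2.3830e-01] F [-1.5 -0.4 -2. ] grip 11.0
  row: [-0.0013  0.0001 -0.0003] [-0.008 -0.017  0.034]
16.65 [-1.5 -0.4 -2. ] [-0.02  0.33 -0.03]
16.7 [-2.   0.3 -1.9] [ 0.07  0.35 -0.08]
16.75 [-1.4  0.9 -1.4] [ 0.    0.3  -0.03]
```

```bash
python3 -m handwheel '0 0 0 0 0 0 -0.7;0 0 0 0 0 0 -0.65;0 0 0 0 0 0 -0.6;0 0 0 0 0 0 -0.5;0 0 0 0 0 0 -0.4;0 0 0 0 0 0 -0.4;0 0 0 0 0 0 -0.4;0 0 0 0 0 0 -0.4'; python3 -c "
from h import *
srow(-69.5,170.4)
im=optics.read_camera('wrist');save(im,'w10')
"
```

```text
clock: 17.6
ee_pos: [552.4, -136.5, 292.4]
tool_rot: [-3.14, 0.0, -0.238]
force: [-0.4, 0.2, 0.2]
grip_width: 25.8
hole in stand: -69.4 -0.1 z 170.8
clock 17.60 pos [ 552.4 -136.5  292.4] rpy [-3.1403  0.     -0.2382] F [-0.4  0.2  0.2] grip 25.8
  row: [-0.0013  0.     -0.0002] [-0.008 -0.016  0.036]
```

View pics/w10.png

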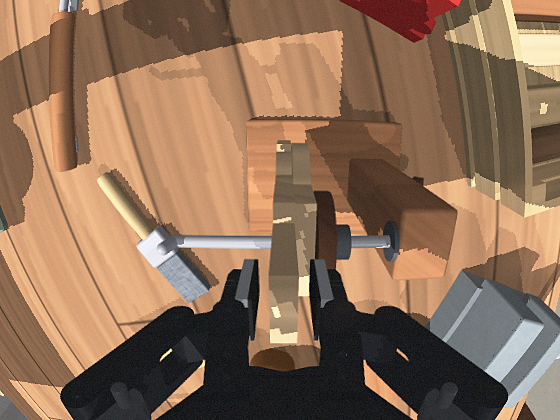

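The pads are clear on both sides of the neck (columns 255 and 315), and both templates are snug against the disc at (325,240). Raising straight up.

```bash
python3 -m handwheel '0 0 0 0 0 -0.5 -0.4;0 0 0 0 0 -1.5 -0.4;0 0 0 0 0 -3 -0.4;0 0 0 0 0 -5 -0.4;0 0 0 0 0 -8 -0.4;0 0 0 0 0 -12 -0.4;0 0 0 0 0 -12 -0.4;0 0 0 0 0 -12 -0.4'; python3 -m handwheel '0 0 0 -5 0 0 -0.4;0 0 0 -10 0 0 -0.4;0 0 0 -12 0 0 -0.4;0 0 0 -12 0 0 -0.4;0 0 0 -12 0 0 -0.4'
python3 - <<'E'
from h import *
np.set_printoptions(precision=1,suppress=True)
p,R,o=pose();im=optics.read_camera('wrist');save(im,'w11')
c=wcloud(im,p,R.as_matrix())
ex=np.array([np.cos(SY),np.sin(SY)]);ey=np.array([-ex[1],ex[0]])
sx=(c[...,:2]-S0)@ex; sy=(c[...,:2]-S0)@ey
def box(n,a,b,z0,z1,yl=70):
    m=(sx>a)&(sx<b)&(abs(sy)<yl)&(c[...,2]>z0)&(c[...,2]<z1)&(im['depth']>0)
    if m.sum(): print(n,m.sum(),'x',np.percentile(sx[m],[1,50,99]),'y',np.percentile(sy[m],[1,50,99]),'z',c[m][:,2].max())
box('necktop',-110,-40,244,262);box('neck low',-110,-66,200,240);box('block',-90,-64,188,202)
box('round top',-62,-48,185,202)
box('low',-100,-45,60,110)
for n in ['scene','top']:
    q=optics.read_camera(n);save(q,n+'11')
    for k in ['second_hole','first_hole','second_neck']: print(n,k,[(np.round(x['position']),round(x['p'],2)) for x in optics.tip_of(k,q)[:4]])
q=cv2.imread('pics/scene11.png');cv2.imwrite('pics/scene11z.png',cv2.resize(q[190:330,180:360],None,fx=4,fy=4,interpolation=2))
E
```

```text
clock: 18.45
ee_pos: [552.5, -136.7, 414.1]
tool_rot: [-3.14, -0.003, -0.238]
force: [0.1, -0.2, -0.9]
grip_width: 25.7
clock: 18.95
ee_pos: [436.0, -108.4, 413.4]
tool_rot: [-3.14, -0.004, -0.238]
force: [0.7, 0.3, -0.0]
grip_width: 25.7
necktop 708 x [-76.2 -71.4 -63.7] y [-17.5   1.5  17.8] z 253.22208067129242
neck low 779 x [-76.4 -75.5 -67. ] y [-17.7   3.5  18. ] z 239.95840860376248
block 484 x [-76.3 -75.1 -64.4] y [-30.1   8.8  29.7] z 201.84851491260451
round top 241 x [-61.8 -53.8 -48.2] y [12.  22.5 29.6] z 201.78378649358623
low 754 x [-76.6 -75.5 -63.1] y [-48.3  10.5  47.2] z 109.95489876540705
scene second_hole [(array([602., 565., 112.]), 0.95), (array([701., 349., 110.]), 0.91), (array([696.,  18., 109.]), 0.81), (array([ 551., -136.,  170.]), 0.76)]
scene first_hole [(array([ 568., -140.,  168.]), 0.79)]
scene second_neck [(array([696.,  18., 166.]), 0.93), (array([701., 349., 162.]), 0.9), (array([601., 562., 163.]), 0.82), (array([262., 343., 161.]), 0.69)]
top second_hole [(array([267., 346., 112.]), 0.84), (array([700., 351., 115.]), 0.8), (array([ 555., -134.,  173.]), 0.77), (array([600., 568., 114.]), 0.73)]
top first_hole [(array([ 562., -138.,  170.]), 0.59)]
top second_neck [(array([701., 347., 163.]), 0.82), (array([601., 566., 169.]), 0.74), (array([702.,  20., 167.]), 0.73), (array([ 553., -135.,  226.]), 0.69)]
```

View pics/w11.png

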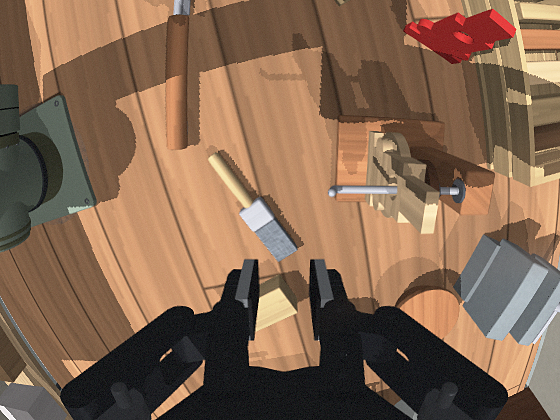

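View pics/scene11z.png

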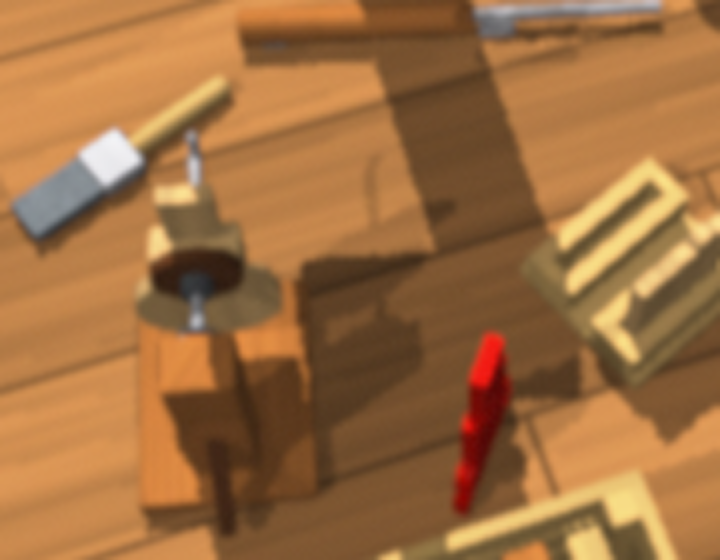

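The checks agree, so I'll hand in.

```bash
python3 -c "
from plant import r
print(r.job_done())"
```

```text
the job is handed in; nothing more can be done
None
```

The long-necked template is hanging on the bar in front of the round one, with both pushed back against the wooden disc. I handed the job in at about 19 s on the robot's clock; it gave no verdict.

**What I did:** I gripped the template by its neck, lifted it out of the rack and passed its hole over the upturned tip. I then slid the round one back with it until it stopped at the disc. I pressed for about 1.5 s in rising steps, backed off, opened the fingers and withdrew upwards.

**Push force:** The wrist read 6 to 7 N during the last presses, a little under the 8 N you asked for. The highest reading I saw was about 7 N, well under 12 N. That is the wrist force, not the contact force between the templates, which I could not measure directly.

**During the press:** The gripper tilted by about 0.014 rad, and its vertical force rose by about 4 N. I straightened it before letting go.

**Last checks:**
- **Long-necked template:** its front face is at x = -76 mm in the stand's frame at the top, middle and foot, so it hangs upright. Its centre is at about -70 mm, with the hole about 170 mm above the table and about centred sideways.
- **Round template:** it sits directly behind, at about -57 mm; I saw no gap between the faces, but did not measure one.
- **Detector check:** the networks' hole positions agree with this to within a few mm.
- **Bystanders:** the square template, brush, gouge and red look-alike near the stand look unmoved; I did not measure each bystander separately.

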